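# Show the mixing order by pointing

## Robot

A 6-joint arm with a two-finger parallel gripper is mounted at the origin on the work surface; the furniture and walls round the work are solid. World frame = base frame: x ahead of the robot, y to its left, z up, the work surface at z = 0. Lengths are in mm, angles in rad, forces in N, time in s.
With the tool pointing down it reaches from about 325 to 850 mm from the base axis. Payload 4.4 kg.
Tool frame: the origin (TCP) lies between the finger pads, 19 mm behind the fingertips; this is the grasp point; z points along the fingers, y is the line along which they close (so a half turn about z gives the same grasp; the last joint's range is limited). The gripper opens to 94 mm and grips with 3 to 60 N. Pads are 16 mm wide; open, the fingers measure 119 mm over their backs; the gripper's body (75 mm by 177 mm) begins 78 mm behind the grasp point.
Start: joints at [-1.433, 0.207, 1.542, -0, 1.393, -0.15], TCP at [163.197, -551.356, 224.247] pointing down, gripper open.
Joint ranges: [-2.73, 2.73], [-0.86, 2.22], [0.23, 2.46], [-1.11, 4.25], [0.08, 2.63], [-2.82, 2.82]. Speed limits (rad/s): [2.79, 2.79, 3.14, 3.14, 3.14, 3.14].

## Interface

Orientations are given as a unit quaternion [x, y, z, w].
In Python, from workcell import * gives the robot as it stands. The module is installed in compiled form; this text tells all that it offers.
- The arm moves only by the shell command python3 -m crank 'ROWS' [FORCE]. ROWS is JSON, a list of rows, each an object of numbers: "claw": the opening, from 0 (shut) to 1 (fully open); "dx", "dy", "dz": the shift along the world's x, y, z in mm; "yaw": the turn about the world's z in rad. In form: [{"claw": .., "dx": .., "dy": .., "dz": .., "yaw": ..}, ...]. A call has 1 to 10 rows; each row shifts and turns the commanded pose from where the row before left it; what a row does not reach is not made up. A row lasts 1/12 s, in which the tool goes at most 41.7 mm and 7.16 degrees, less where a joint would pass 70% of its speed; a pose out of reach is approached as far as the arm can. A call is refused whole if a number of a shift passes 41.7 or a number of a turn 0.125, either way. A call with a gripper value outside its range is refused whole. The fingers move at their own pace and stop on an object; FORCE is the grip in N (left out, the last holds). Time passes only in rows, so rows that do not move let the fingers close. It gives the time, the measured TCP pose, the force, the opening and the grip force at its end, in the units of the state.
- get_obs(): the state, without advancing time (a new reading comes with each control period).
- read_camera(name): name is "side" or "top" or "wrist"; returns a dict with "img" (480x640x3 uint8, blue, green, red), "fov_y" (degrees; the focal length in pixels is half the picture's height over the tangent of half this angle, whatever the lens; pixels are square), "cx", "cy" (the principal point, pixels), "D" ([k1, k2, p1, p2, k3] as OpenCV has them; the pictures are not rectified), "extrinsics" (4x4, takes a point from camera to world coordinates). Camera axes: x right, y down, z forward; pixel columns grow to the right and rows downward; lengths in mm; the calibration is good to about 2 mm. A picture is of the moment at which its call begins. There is no depth.
- finish_job(): hands the job in; it is judged then, once.
The state is a dict: "t": time; "q": joint angles; "joint_velocities": joint speeds; "effort": joint torques, N m; "ee_pos": TCP position; "tool_rot": TCP orientation; "wrist_force": force on the tool from outside, world axes, zero at the start; "ft_torque": the same for the moment, N m; "finger_gap": finger opening in mm; "grasp_force": force on a finger pad.
Only numpy, scipy, OpenCV 4.12 (cv2) and the standard library are available. Lean on these libraries where they do the work, as an engineer would, in place of code of your own. Each camera call takes 0.05 s, during which the arm holds its last target. There are 200 camera calls.

## Task

Show a trainee what to use for the mix: with the fingers pointing down, point from just above, fingertips about 3 cm over the thing, first at the middle of the cap of the smallest brown bottle, then at that of the largest brown bottle, then at the middle of the mouth of the low measuring cup, staying over each for about two seconds. Touch nothing on the way, and do not point at the middle-sized bottle or at the tall drinking glass. Finish with the fingers still held over the measuring cup, as at the other two.

Things in the scene. Friction and masses are not known exactly. Their poses are not given: they have to be found in the camera images.
- bottle_small_top (a point): Top of the smallest of three upright brown bottles with a black screw cap and pale label: 33 mm diameter, 75 mm high, cap 18 mm across. Its origin is the centre of the flat top of the cap; z is up along the bottle's axis.
- bottle_middle_top (a point): Top of the middle-sized brown bottle, black cap: 54 mm diameter, 118 mm high, cap 30 mm across. Not to be pointed at. Its origin is the centre of the flat top of the cap; z is up along the bottle's axis.
- bottle_large_top (a point): Top of the largest brown bottle, black cap: 60 mm diameter, 130 mm high, cap 33 mm across. Its origin is the centre of the flat top of the cap; z is up along the bottle's axis.
- cup_top (a point): Mouth of the clear plastic measuring cup with dark scale marks, wider at the top: 67 mm across, 74 mm high. Its origin is the centre of the mouth at rim height; z is up along the axis.
- tumbler_top (a point): Mouth of the plain clear drinking glass: 69 mm across, 142 mm high, about twice as tall as the measuring cup. Not to be pointed at. Its origin is the centre of the mouth at rim height; z is up along the axis. The five vessels stand on the table (z = 0) in any order, centres at least 100 mm apart.
- glue: A bystander among the vessels: upright orange and white glue stick, 27 mm diameter, 93 mm high; origin at the centre of its foot. A pebble and a spring clip (under 20 mm high) lie among them too.
- brush_tumbler: A bystander at the back right corner: dark tumbler with brushes standing in it, 98 mm across, 240 mm high; origin at the centre of its foot. Beside it at the back a wind-up timer (49 mm high); all else on the table is under 40 mm high.
There are look-alikes about, which are no part of the job. Leave any green look-alike of the part that bears bottle_middle_top alone.

How it is judged (in metres and radians):
On the way, in this order (a step that is already met when the one before it is completed fails the run):
1. fingers held just above the smallest bottle for 1.5 s (horizontal distance between the grasp point and bottle_small_top below 0.022 m and z of the grasp point in the frame of bottle_small_top between 0.024 and 0.085 m and angle between the grasp point's own z axis and vertical above 2.55 rad), for 1.5 s.
2. fingers held just above the largest bottle for 1.5 s (horizontal distance between the grasp point and bottle_large_top below 0.022 m and z of the grasp point in the frame of bottle_large_top between 0.024 and 0.085 m and angle between the grasp point's own z axis and vertical above 2.55 rad), for 1.5 s.
3. fingers held just above the measuring cup for 1.5 s (horizontal distance between the grasp point and cup_top below 0.022 m and z of the grasp point in the frame of cup_top between 0.024 and 0.085 m and angle between the grasp point's own z axis and vertical above 2.55 rad), for 1.5 s.
At the end, for the whole second after the job is handed in: The TCP stays over the measuring cup's mouth: within 22 mm of its centre horizontally, 24 to 85 mm above the rim, tool within about 0.59 rad of straight down. All three bottles, the cup and the glass stand upright within 8 mm of where they began (all of step 3 and distance of each of bottle_small_top, bottle_middle_top, bottle_large_top, cup_top, tumbler_top from where it was at the start of the episode below 0.008 m and angle between each of bottle_small_top, bottle_middle_top, bottle_large_top, cup_top, tumbler_top's own z axis and vertical below 0.1 rad); the robot touches nothing.
It fails at once if the robot touches something (contact force between any of the fingers, the arm and anything else above 0.5 N).
It fails at once if a vessel is lifted, pushed or tipped (not (distance of each of bottle_small_top, bottle_middle_top, bottle_large_top, cup_top, tumbler_top from where it was at the start of the episode below 0.008 m and angle between each of bottle_small_top, bottle_middle_top, bottle_large_top, cup_top, tumbler_top's own z axis and vertical below 0.1 rad)).
It fails at once if points at the middle-sized bottle (TCP within 25 mm horizontally, less than 85 mm above its cap) (horizontal distance between the grasp point and bottle_middle_top below 0.025 m and z of the grasp point in the frame of bottle_middle_top between -0.1 and 0.085 m).
It fails at once if points at the drinking glass (TCP within 25 mm horizontally, less than 85 mm above its rim) (horizontal distance between the grasp point and tumbler_top below 0.025 m and z of the grasp point in the frame of tumbler_top between -0.14 and 0.085 m).
It also fails if it takes over 53 s, if anything falls off the work surface, if the arm or the gripper's body presses on something with over 40 N, if the wrist force passes 120 N, or if a joint passes its speed limit or range.

## Working session

There is one attempt and no reset: what is moved stays moved. The work goes in short steps, Python scripts to look and compute and a shell command to move; the robot and the scene stay as the last step left them, time stands still between calls to the robot, and variables do not carry over. Pictures are saved under pics/ and viewed, at most 10 in all, crops included, and the job is handed in when it is done.

```bash
mkdir -p pics
python3 - <<'E'
from workcell import *
import cv2,numpy as np,pickle
o=get_obs();print(o['t'],o['ee_pos'],o['tool_rot'])
d={}
for n in ("side","top","wrist"):
    c=read_camera(n);d[n]=c;cv2.imwrite(f"pics/{n}0.png",c["img"])
    print(n,c["fov_y"],c["cx"],c["cy"],c["D"],np.round(c["extrinsics"],3).tolist())
pickle.dump(d,open("c0.pkl","wb"))
E
```

```text
0.0 [ 163.09831196 -550.62378395  223.1231076 ] [ 9.89666888e-01  1.43381481e-01  7.36240804e-06 -1.09612585e-03]
side 42.14539411392243 304.4565768368073 233.93018853528065 [-0.12790071  0.          0.          0.          0.        ] [[-0.944, -0.129, 0.302, 187.917], [-0.328, 0.399, -0.856, 1111.882], [-0.01, -0.908, -0.419, 651.72], [0.0, 0.0, 0.0, 1.0]]
top 44.61470623688461 314.35304735576955 243.7288396817377 [0.05235959 0.         0.         0.         0.        ] [[-0.023, -0.993, 0.119, 452.356], [-1.0, 0.024, 0.007, 16.903], [-0.01, -0.118, -0.993, 1089.674], [0.0, 0.0, 0.0, 1.0]]
wrist 59.04909740524556 327.208699974675 230.90998330688225 [0.02209455 0.         0.         0.         0.        ] [[0.285, -0.928, -0.241, 234.223], [-0.959, -0.276, -0.071, -529.699], [-0.0, 0.251, -0.968, 383.072], [0.0, 0.0, 0.0, 1.0]]
```

View pics/top0.png

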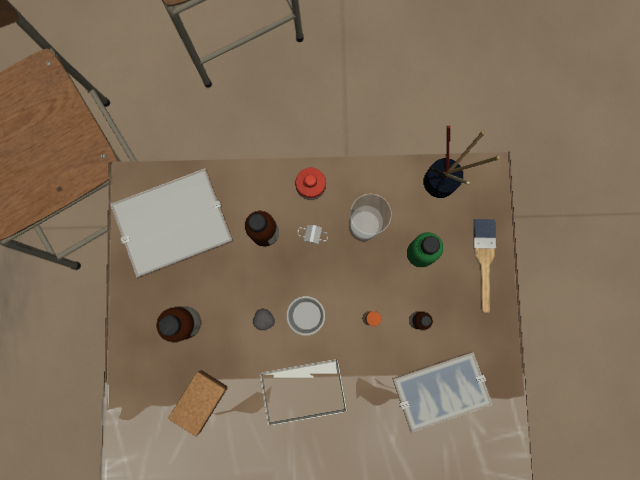

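View pics/side0.png

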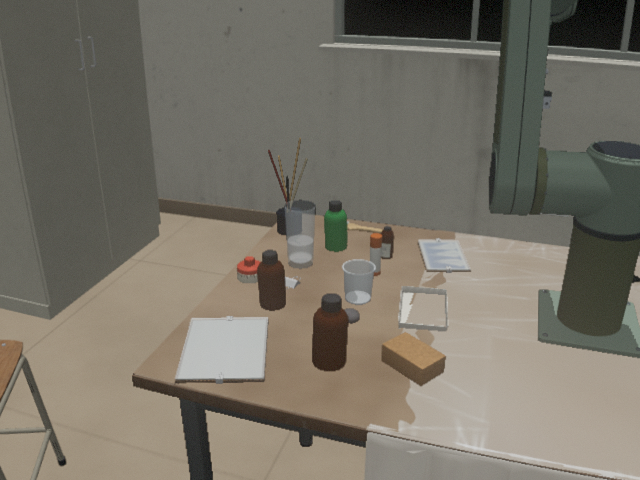

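Top view: brown bottles with caps at about (168,325), (258,222) and (422,320); a green look-alike at (430,245). The low cup's mouth is at (306,316), the tall glass's rim at (370,213), and the glue at (374,318). In the side view, the same brown caps are at about (331,302), (270,257) and (388,230), with the cup rim at (359,267). The two larger brown bottles have to be told apart by measuring cap height and width.

```bash
cat > h.py <<'E'
import cv2,numpy as np
def ray(c,uv):
    f=240/np.tan(np.radians(c["fov_y"]/2));K=np.array([[f,0,c["cx"]],[0,f,c["cy"]],[0,0,1]])
    p=cv2.undistortPoints(np.array([[uv]],float),K,np.array(c["D"]))[0,0]
    E=np.array(c["extrinsics"]);d=E[:3,:3]@[p[0],p[1],1];return E[:3,3],d/np.linalg.norm(d),f
def tri(c1,a,c2,b):
    o1,d1,_=ray(c1,a);o2,d2,_=ray(c2,b)
    s=np.linalg.lstsq(np.c_[d1,-d2],o2-o1,rcond=None)[0]
    p,q=o1+s[0]*d1,o2+s[1]*d2;return (p+q)/2,np.linalg.norm(p-q),s
def plane(c,uv,z):
    o,d,_=ray(c,uv);return o+d*(z-o[2])/d[2]
E
python3 - <<'E'
import pickle,cv2,numpy as np
from h import *
d=pickle.load(open("c0.pkl","rb"));T,S=d["top"],d["side"]
def blob(c,uv,r):
    u,v=uv;im=c["img"][v-r:v+r,u-r:u+r].astype(int)
    m=((im.max(2)<75)&(im.max(2)-im.min(2)<14)).astype(np.uint8)
    n,l,st,ce=cv2.connectedComponentsWithStats(m);k=1+np.argmax(st[1:,4])
    x,y,w,h,a=st[k];return ce[k]+[u-r,v-r],(int(x+u-r),int(y+v-r),int(w),int(h),int(a))
for n,a,b,r in(("A",(168,325),(331,302),14),("B",(258,222),(270,257),12),("small",(422,320),(388,230),8),("green",(431,244),(335,206),12)):
    ca,sa=blob(T,a,r);cb,sb=blob(S,b,r);p,e,s=tri(T,ca,S,cb)
    print(n,ca.round(1),sa,cb.round(1),sb,"xyz",p.round(1),"miss",e.round(1))
for n,a,b in(("cup",(306,316),(359,267)),("tumbler",(370,213),(301,207))):
    p,e,_=tri(T,a,S,b);print(n,p.round(1),e.round(1))
def crop(c,x,y,w,h,W,H):return cv2.resize(c["img"][y:y+h,x:x+w],(W,H),interpolation=cv2.INTER_CUBIC)
cv2.imwrite("pics/crop.png",np.vstack([crop(T,150,180,300,170,800,0 or 300) if 0 else crop(T,150,190,320,160,800,400)[:, :],crop(S,240,190,200,50,800,200)]) )
cv2.imwrite("pics/crop2.png",crop(S,230,190,200,150,800,600))
E
```

```text
A [169.3 325.1] (159, 315, 22, 21, 365) [330.6 305. ] (322, 296, 19, 17, 209) xyz [440.7 266.1 114.8] miss 2.6
B [257.1 222.4] (248, 214, 19, 18, 264) [269.5 258.1] (263, 251, 14, 14, 134) xyz [609.5 120.6 104.4] miss 1.2
small [424.8 320.8] (420, 316, 10, 11, 89) [386.9 228.6] (384, 227, 7, 4, 17) xyz [ 437.5 -162.8   69.4] miss 2.8
green [430.  244.9] (421, 236, 19, 18, 263) [334.9 205.8] (329, 201, 13, 11, 123) xyz [ 564.1 -170.8  106.2] miss 2.0
cup [449.9  41.6  71.5] 2.5
tumbler [613.6 -69.7 136.7] 2.8
```

View pics/crop2.png

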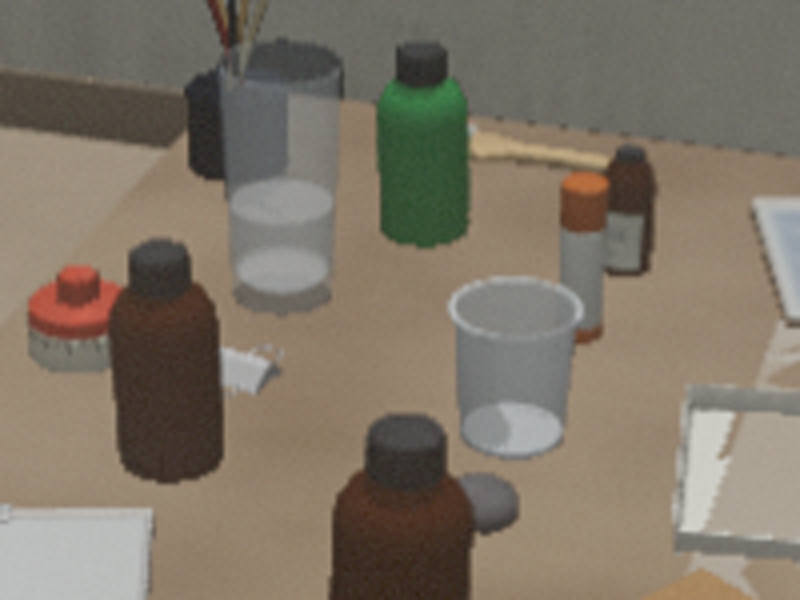

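View pics/crop.png

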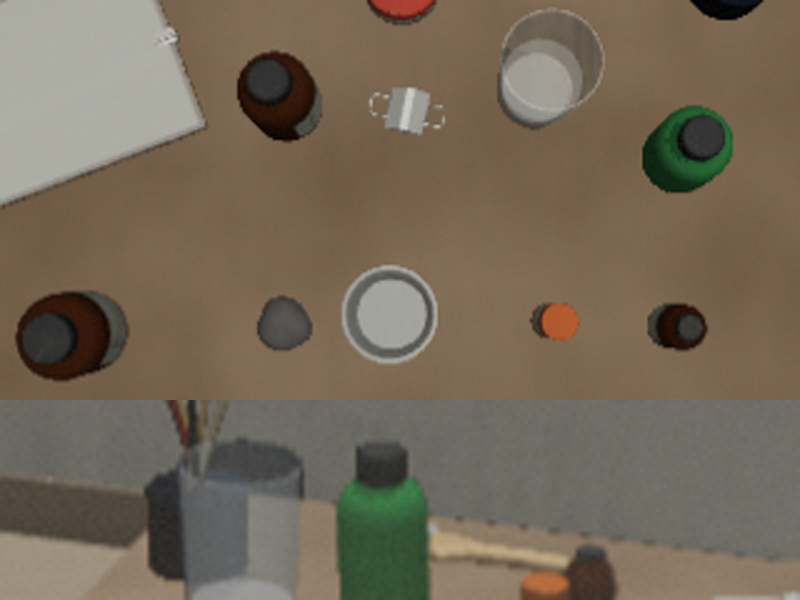

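Large versus middle: bottle A at top pixel (168,325) has the wider cap (22 px against 19) and measures about 10 mm higher than B at (258,222). B's cap matches the 118 mm green look-alike in size and height. So A is the largest, B the middle-sized, and the one at (425,321), behind the glue, the smallest. The low, tapered cup is at (306,315) and its rim is at about 72 mm; the glass rim is at 137 mm. The crops confirm all of this.

Targets: small (437,-164,75), large (441,262,130), cup (450,41,74). I'll travel at z 223 with the fingers nearly shut.

```bash
python3 -m crank '[{"claw":0.1,"dx":17,"dy":24,"dz":0,"yaw":0},{"claw":0.1,"dx":17,"dy":24,"dz":0,"yaw":0},{"claw":0.1,"dx":17,"dy":24,"dz":0,"yaw":0},{"claw":0.1,"dx":17,"dy":24,"dz":0,"yaw":0},{"claw":0.1,"dx":17,"dy":24,"dz":0,"yaw":0},{"claw":0.1,"dx":17,"dy":24,"dz":0,"yaw":0},{"claw":0.1,"dx":17,"dy":24,"dz":0,"yaw":0},{"claw":0.1,"dx":17,"dy":24,"dz":0,"yaw":0},{"claw":0.1,"dx":17,"dy":24,"dz":0,"yaw":0},{"claw":0.1,"dx":17,"dy":24,"dz":0,"yaw":0}]'
```

```text
t: 0.98
ee_pos: [333.6, -309.9, 224.0]
tool_rot: [0.99, 0.143, -0.0, -0.0]
wrist_force: [0.3, -0.6, 0.1]
finger_gap: 30.3
grasp_force: 0.0
```

Remaining: dx +104, dy +146.

```bash
python3 -m crank '[{"claw":0.1,"dx":17,"dy":24,"dz":0,"yaw":0},{"claw":0.1,"dx":17,"dy":24,"dz":0,"yaw":0},{"claw":0.1,"dx":17,"dy":24,"dz":0,"yaw":0},{"claw":0.1,"dx":17,"dy":24,"dz":0,"yaw":0},{"claw":0.1,"dx":17,"dy":24,"dz":0,"yaw":0},{"claw":0.1,"dx":18,"dy":25,"dz":0,"yaw":0},{"claw":0.1,"dx":0,"dy":0,"dz":0,"yaw":0},{"claw":0.1,"dx":0,"dy":0,"dz":0,"yaw":0}]'
python3 - <<'E'
from workcell import *
import cv2,numpy as np
from h import *
c=read_camera("wrist");im=c["img"].copy()
E=np.array(c["extrinsics"]);f=240/np.tan(np.radians(c["fov_y"]/2));K=np.array([[f,0,c["cx"]],[0,f,c["cy"]],[0,0,1]])
R=np.linalg.inv(E);r=cv2.Rodrigues(R[:3,:3])[0]
for p in([437,-164,75],[450,41,74],[441,262,130.]):
    u=cv2.projectPoints(np.array([p],float),r,R[:3,3],K,np.array(c["D"]))[0][0,0];print(p,u)
    if 0<u[0]<640 and 0<u[1]<480: cv2.drawMarker(im,tuple(int(x) for x in u),(0,255,0),0,12,1)
print(get_obs()["ee_pos"]);cv2.imwrite("pics/w1.png",im)
E
```

```text
t: 1.65
ee_pos: [436.4, -165.2, 223.9]
tool_rot: [0.989, 0.145, -0.0, -0.0]
wrist_force: [-0.5, 0.2, -0.5]
finger_gap: 9.1
grasp_force: 0.0
[437, -164, 75] [325.45415821 221.94210365]
[450, 41, 74] [ 50.38012437 122.15463998]
[441, 262, 130.0] [-474.81925737    4.22064458]
[ 435.98774442 -166.08736737  223.92976047]
```

View pics/w1.png

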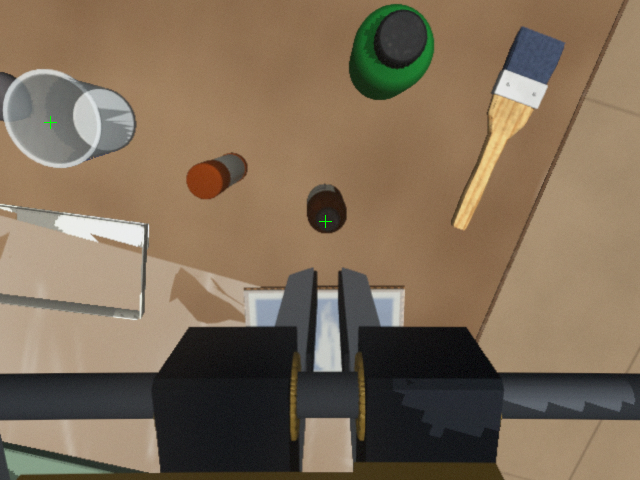

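The wrist view, independent of the other two, puts the projected marks on the small cap (325,220) and on the cup's mouth (51,120) to within a few mm. Descend by 99 mm and hold.

```bash
python3 -m crank '[{"claw":0.1,"dx":1,"dy":2,"dz":-16,"yaw":0},{"claw":0.1,"dx":0,"dy":0,"dz":-20,"yaw":0},{"claw":0.1,"dx":0,"dy":0,"dz":-20,"yaw":0},{"claw":0.1,"dx":0,"dy":0,"dz":-20,"yaw":0},{"claw":0.1,"dx":0,"dy":0,"dz":-15,"yaw":0},{"claw":0.1,"dx":0,"dy":0,"dz":-8,"yaw":0},{"claw":0.1,"dx":0,"dy":0,"dz":0,"yaw":0},{"claw":0.1,"dx":0,"dy":0,"dz":0,"yaw":0},{"claw":0.1,"dx":0,"dy":0,"dz":0,"yaw":0},{"claw":0.1,"dx":0,"dy":0,"dz":0,"yaw":0}]'
python3 -m crank '[{"claw":0.1,"dx":0,"dy":0,"dz":0,"yaw":0},{"claw":0.1,"dx":0,"dy":0,"dz":0,"yaw":0},{"claw":0.1,"dx":0,"dy":0,"dz":0,"yaw":0},{"claw":0.1,"dx":0,"dy":0,"dz":0,"yaw":0},{"claw":0.1,"dx":0,"dy":0,"dz":0,"yaw":0},{"claw":0.1,"dx":0,"dy":0,"dz":0,"yaw":0},{"claw":0.1,"dx":0,"dy":0,"dz":0,"yaw":0},{"claw":0.1,"dx":0,"dy":0,"dz":0,"yaw":0},{"claw":0.1,"dx":0,"dy":0,"dz":0,"yaw":0},{"claw":0.1,"dx":0,"dy":0,"dz":0,"yaw":0}]'
python3 -m crank '[{"claw":0.1,"dx":0,"dy":0,"dz":0,"yaw":0},{"claw":0.1,"dx":0,"dy":0,"dz":0,"yaw":0},{"claw":0.1,"dx":0,"dy":0,"dz":0,"yaw":0},{"claw":0.1,"dx":0,"dy":0,"dz":0,"yaw":0},{"claw":0.1,"dx":0,"dy":0,"dz":0,"yaw":0},{"claw":0.1,"dx":0,"dy":0,"dz":0,"yaw":0}]'
python3 -c "
from workcell import *
import cv2;cv2.imwrite('pics/s1.png',read_camera('side')['img'][130:330,200:460].repeat(3,0).repeat(3,1))"
```

```text
t: 2.53
ee_pos: [438.1, -165.2, 126.6]
tool_rot: [0.99, 0.143, 0.001, 0.001]
wrist_force: [-0.4, 0.5, 0.4]
finger_gap: 9.4
grasp_force: 0.0
t: 3.37
ee_pos: [437.2, -164.3, 125.2]
tool_rot: [0.99, 0.143, -0.0, -0.0]
wrist_force: [-0.2, -0.9, 0.1]
finger_gap: 9.6
grasp_force: 0.0
t: 3.87
ee_pos: [437.2, -164.4, 125.2]
tool_rot: [0.99, 0.143, -0.0, 0.0]
wrist_force: [-0.1, -0.1, -0.0]
finger_gap: 9.4
grasp_force: 0.0
```

View pics/s1.png

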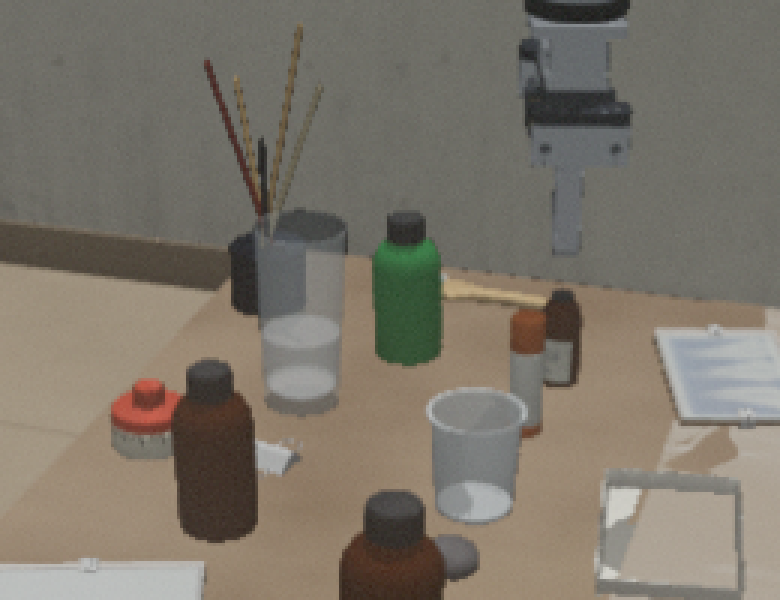

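The fingertips (crop (566,252)) are right above the small cap (562,295), about 3 cm over it. Hold a little longer, then rise and cross at z ~225 to the largest bottle.

```bash
python3 -m crank '[{"claw":0.1,"dx":0,"dy":0,"dz":0,"yaw":0},{"claw":0.1,"dx":0,"dy":0,"dz":0,"yaw":0},{"claw":0.1,"dx":0,"dy":0,"dz":0,"yaw":0},{"claw":0.1,"dx":0,"dy":0,"dz":0,"yaw":0},{"claw":0.1,"dx":0,"dy":0,"dz":15,"yaw":0},{"claw":0.1,"dx":0,"dy":0,"dz":20,"yaw":0},{"claw":0.1,"dx":0,"dy":0,"dz":20,"yaw":0},{"claw":0.1,"dx":0,"dy":0,"dz":20,"yaw":0},{"claw":0.1,"dx":0,"dy":0,"dz":20,"yaw":0},{"claw":0.1,"dx":0,"dy":0,"dz":10,"yaw":0}]'
python3 -m crank '[{"claw":0.1,"dx":0,"dy":20,"dz":0,"yaw":0},{"claw":0.1,"dx":0,"dy":25,"dz":0,"yaw":0},{"claw":0.1,"dx":0,"dy":25,"dz":0,"yaw":0},{"claw":0.1,"dx":0,"dy":25,"dz":0,"yaw":0},{"claw":0.1,"dx":0,"dy":25,"dz":0,"yaw":0},{"claw":0.1,"dx":0,"dy":25,"dz":0,"yaw":0},{"claw":0.1,"dx":0,"dy":25,"dz":0,"yaw":0},{"claw":0.1,"dx":0,"dy":25,"dz":0,"yaw":0},{"claw":0.1,"dx":0,"dy":25,"dz":0,"yaw":0},{"claw":0.1,"dx":4,"dy":25,"dz":0,"yaw":0}]'
python3 -m crank '[{"claw":0.1,"dx":0,"dy":25,"dz":0,"yaw":0},{"claw":0.1,"dx":0,"dy":25,"dz":0,"yaw":0},{"claw":0.1,"dx":0,"dy":25,"dz":0,"yaw":0},{"claw":0.1,"dx":0,"dy":25,"dz":0,"yaw":0},{"claw":0.1,"dx":0,"dy":25,"dz":0,"yaw":0},{"claw":0.1,"dx":0,"dy":25,"dz":0,"yaw":0},{"claw":0.1,"dx":0,"dy":20,"dz":0,"yaw":0},{"claw":0.1,"dx":0,"dy":11,"dz":0,"yaw":0},{"claw":0.1,"dx":0,"dy":0,"dz":0,"yaw":0},{"claw":0.1,"dx":0,"dy":0,"dz":0,"yaw":0}]'
python3 - <<'E'
from workcell import *
import cv2,numpy as np
c=read_camera("wrist");im=c["img"].copy()
E=np.array(c["extrinsics"]);f=240/np.tan(np.radians(c["fov_y"]/2));K=np.array([[f,0,c["cx"]],[0,f,c["cy"]],[0,0,1]])
R=np.linalg.inv(E);r=cv2.Rodrigues(R[:3,:3])[0]
for p in([450,41,74],[441,262,130.]):
    u=cv2.projectPoints(np.array([p],float),r,R[:3,3],K,np.array(c["D"]))[0][0,0];print(p,u)
    cv2.drawMarker(im,tuple(int(x) for x in u),(0,255,0),0,12,1)
print(get_obs()["ee_pos"]);cv2.imwrite("pics/w2.png",im)
E
```

```text
t: 4.75
ee_pos: [438.4, -165.0, 233.0]
tool_rot: [0.99, 0.143, 0.002, 0.001]
wrist_force: [-0.7, -0.5, 0.3]
finger_gap: 9.0
grasp_force: 0.0
t: 5.58
ee_pos: [440.3, 81.9, 229.7]
tool_rot: [0.99, 0.143, -0.001, -0.0]
wrist_force: [0.2, -0.8, -0.5]
finger_gap: 9.4
grasp_force: 0.0
t: 6.42
ee_pos: [440.9, 261.4, 229.7]
tool_rot: [0.99, 0.144, -0.001, 0.0]
wrist_force: [0.0, -0.0, 0.9]
finger_gap: 9.2
grasp_force: 0.0
[450, 41, 74] [596.79554225 287.57240358]
[441, 262, 130.0] [325.71144609 240.74950613]
[441.02734704 260.86079064 229.83438697]
```

View pics/w2.png

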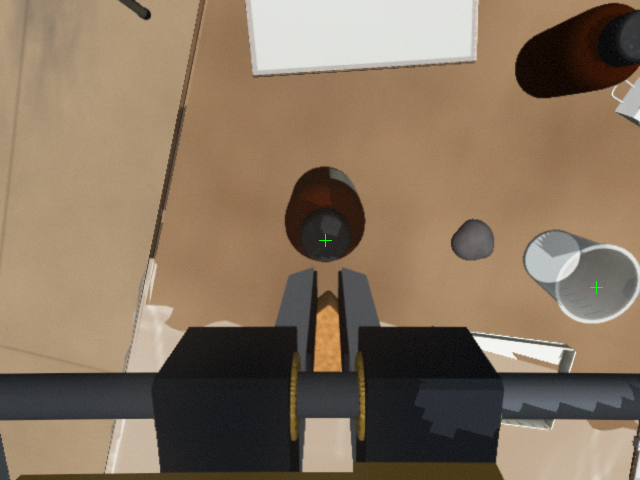

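The mark at (326,241) is on the largest bottle's cap, whose centre is about (326,235), so it is within about 4 mm. The cup mark is also on its mouth (597,284). Descend 50 mm and hold for 2 s.

```bash
python3 -m crank '[{"claw":0.1,"dx":2,"dy":0,"dz":-15,"yaw":0},{"claw":0.1,"dx":0,"dy":0,"dz":-15,"yaw":0},{"claw":0.1,"dx":0,"dy":0,"dz":-12,"yaw":0},{"claw":0.1,"dx":0,"dy":0,"dz":-8,"yaw":0},{"claw":0.1,"dx":0,"dy":0,"dz":0,"yaw":0},{"claw":0.1,"dx":0,"dy":0,"dz":0,"yaw":0},{"claw":0.1,"dx":0,"dy":0,"dz":0,"yaw":0},{"claw":0.1,"dx":0,"dy":0,"dz":0,"yaw":0},{"claw":0.1,"dx":0,"dy":0,"dz":0,"yaw":0},{"claw":0.1,"dx":0,"dy":0,"dz":0,"yaw":0}]'
python3 -m crank '[{"claw":0.1,"dx":0,"dy":0,"dz":0,"yaw":0},{"claw":0.1,"dx":0,"dy":0,"dz":0,"yaw":0},{"claw":0.1,"dx":0,"dy":0,"dz":0,"yaw":0},{"claw":0.1,"dx":0,"dy":0,"dz":0,"yaw":0},{"claw":0.1,"dx":0,"dy":0,"dz":0,"yaw":0},{"claw":0.1,"dx":0,"dy":0,"dz":0,"yaw":0},{"claw":0.1,"dx":0,"dy":0,"dz":0,"yaw":0},{"claw":0.1,"dx":0,"dy":0,"dz":0,"yaw":0},{"claw":0.1,"dx":0,"dy":0,"dz":0,"yaw":0},{"claw":0.1,"dx":0,"dy":0,"dz":0,"yaw":0}]'
python3 -m crank '[{"claw":0.1,"dx":0,"dy":0,"dz":0,"yaw":0},{"claw":0.1,"dx":0,"dy":0,"dz":0,"yaw":0},{"claw":0.1,"dx":0,"dy":0,"dz":0,"yaw":0},{"claw":0.1,"dx":0,"dy":0,"dz":0,"yaw":0},{"claw":0.1,"dx":0,"dy":0,"dz":0,"yaw":0},{"claw":0.1,"dx":0,"dy":0,"dz":0,"yaw":0},{"claw":0.1,"dx":0,"dy":0,"dz":0,"yaw":0},{"claw":0.1,"dx":0,"dy":0,"dz":0,"yaw":0},{"claw":0.1,"dx":0,"dy":0,"dz":0,"yaw":0},{"claw":0.1,"dx":0,"dy":0,"dz":0,"yaw":0}]'
python3 -c "
from workcell import *
import cv2;cv2.imwrite('pics/s2.png',read_camera('side')['img'][190:390,200:460].repeat(3,0).repeat(3,1))"
```

```text
t: 7.3
ee_pos: [443.6, 261.9, 180.9]
tool_rot: [0.99, 0.143, 0.001, -0.0]
wrist_force: [-0.1, -0.6, -0.1]
finger_gap: 9.3
grasp_force: 0.0
t: 8.13
ee_pos: [443.2, 261.6, 180.2]
tool_rot: [0.99, 0.143, -0.0, -0.0]
wrist_force: [0.4, 0.1, -0.4]
finger_gap: 8.9
grasp_force: 0.0
t: 8.97
ee_pos: [443.2, 261.6, 180.2]
tool_rot: [0.99, 0.143, -0.0, -0.0]
wrist_force: [-0.3, -0.9, 0.0]
finger_gap: 9.3
grasp_force: 0.0
```

View pics/s2.png

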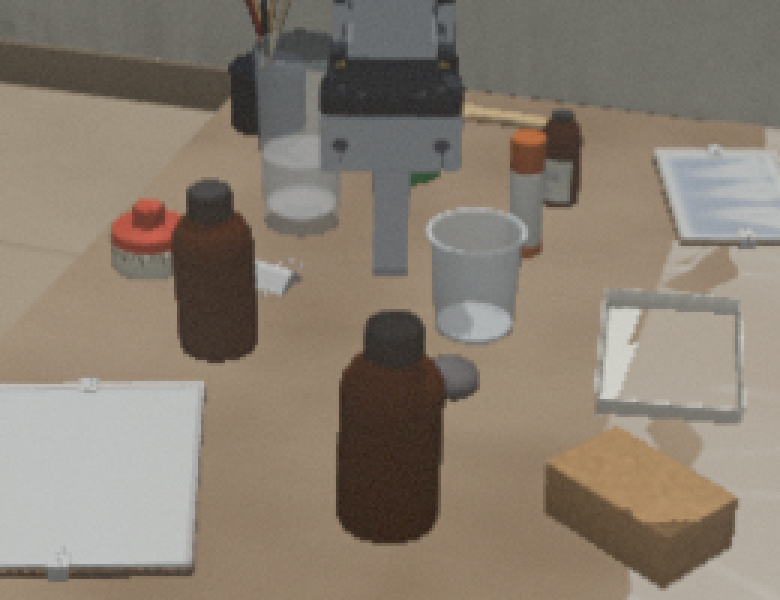

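The fingers (391,275) hang centred above the largest bottle's cap (394,320), clear of it. Now rise 45 mm, move dx +7 and dy -220 to the cup, and descend to z 124.

```bash
python3 -m crank '[{"claw":0.1,"dx":0,"dy":0,"dz":15,"yaw":0},{"claw":0.1,"dx":0,"dy":0,"dz":15,"yaw":0},{"claw":0.1,"dx":0,"dy":0,"dz":15,"yaw":0},{"claw":0.1,"dx":1,"dy":-20,"dz":0,"yaw":0},{"claw":0.1,"dx":1,"dy":-25,"dz":0,"yaw":0},{"claw":0.1,"dx":1,"dy":-25,"dz":0,"yaw":0},{"claw":0.1,"dx":1,"dy":-25,"dz":0,"yaw":0},{"claw":0.1,"dx":1,"dy":-25,"dz":0,"yaw":0},{"claw":0.1,"dx":1,"dy":-25,"dz":0,"yaw":0},{"claw":0.1,"dx":1,"dy":-25,"dz":0,"yaw":0}]'
python3 -m crank '[{"claw":0.1,"dx":0,"dy":-25,"dz":0,"yaw":0},{"claw":0.1,"dx":0,"dy":-16,"dz":0,"yaw":0},{"claw":0.1,"dx":0,"dy":-9,"dz":0,"yaw":0},{"claw":0.1,"dx":0,"dy":0,"dz":0,"yaw":0},{"claw":0.1,"dx":0,"dy":0,"dz":-20,"yaw":0},{"claw":0.1,"dx":0,"dy":0,"dz":-20,"yaw":0},{"claw":0.1,"dx":0,"dy":0,"dz":-20,"yaw":0},{"claw":0.1,"dx":0,"dy":0,"dz":-20,"yaw":0},{"claw":0.1,"dx":0,"dy":0,"dz":-14,"yaw":0},{"claw":0.1,"dx":0,"dy":0,"dz":-7,"yaw":0}]'
python3 -m crank '[{"claw":0.1,"dx":0,"dy":0,"dz":0,"yaw":0},{"claw":0.1,"dx":0,"dy":0,"dz":0,"yaw":0},{"claw":0.1,"dx":0,"dy":0,"dz":0,"yaw":0},{"claw":0.1,"dx":0,"dy":0,"dz":0,"yaw":0},{"claw":0.1,"dx":0,"dy":0,"dz":0,"yaw":0},{"claw":0.1,"dx":0,"dy":0,"dz":0,"yaw":0},{"claw":0.1,"dx":0,"dy":0,"dz":0,"yaw":0},{"claw":0.1,"dx":0,"dy":0,"dz":0,"yaw":0},{"claw":0.1,"dx":0,"dy":0,"dz":0,"yaw":0},{"claw":0.1,"dx":0,"dy":0,"dz":0,"yaw":0}]'
python3 -m crank '[{"claw":0.1,"dx":0,"dy":0,"dz":0,"yaw":0},{"claw":0.1,"dx":0,"dy":0,"dz":0,"yaw":0},{"claw":0.1,"dx":0,"dy":0,"dz":0,"yaw":0},{"claw":0.1,"dx":0,"dy":0,"dz":0,"yaw":0},{"claw":0.1,"dx":0,"dy":0,"dz":0,"yaw":0},{"claw":0.1,"dx":0,"dy":0,"dz":0,"yaw":0},{"claw":0.1,"dx":0,"dy":0,"dz":0,"yaw":0},{"claw":0.1,"dx":0,"dy":0,"dz":0,"yaw":0},{"claw":0.1,"dx":0,"dy":0,"dz":0,"yaw":0},{"claw":0.1,"dx":0,"dy":0,"dz":0,"yaw":0}]'
python3 -m crank '[{"claw":0.1,"dx":0,"dy":0,"dz":0,"yaw":0},{"claw":0.1,"dx":0,"dy":0,"dz":0,"yaw":0},{"claw":0.1,"dx":0,"dy":0,"dz":0,"yaw":0},{"claw":0.1,"dx":0,"dy":0,"dz":0,"yaw":0},{"claw":0.1,"dx":0,"dy":0,"dz":0,"yaw":0}]'
python3 -c "
from workcell import *
import cv2;cv2.imwrite('pics/s3.png',read_camera('side')['img'][150:350,200:460].repeat(3,0).repeat(3,1))"
```

```text
t: 9.85
ee_pos: [450.1, 90.5, 225.3]
tool_rot: [0.99, 0.144, 0.0, 0.0]
wrist_force: [0.2, -0.1, 0.3]
finger_gap: 9.5
grasp_force: 0.0
t: 10.68
ee_pos: [448.6, 42.9, 122.1]
tool_rot: [0.99, 0.144, -0.002, -0.001]
wrist_force: [0.1, 0.1, 0.7]
finger_gap: 9.3
grasp_force: 0.0
t: 11.52
ee_pos: [450.2, 41.6, 124.3]
tool_rot: [0.99, 0.143, 0.0, 0.0]
wrist_force: [0.4, 1.1, 0.8]
finger_gap: 9.3
grasp_force: 0.0
t: 12.35
ee_pos: [450.2, 41.6, 124.2]
tool_rot: [0.99, 0.143, 0.0, 0.0]
wrist_force: [-0.4, -0.0, 0.1]
finger_gap: 9.5
grasp_force: 0.0
t: 12.77
ee_pos: [450.2, 41.6, 124.3]
tool_rot: [0.99, 0.143, 0.0, -0.0]
wrist_force: [-0.2, -0.8, 0.0]
finger_gap: 9.5
grasp_force: 0.0
```

View pics/s3.png

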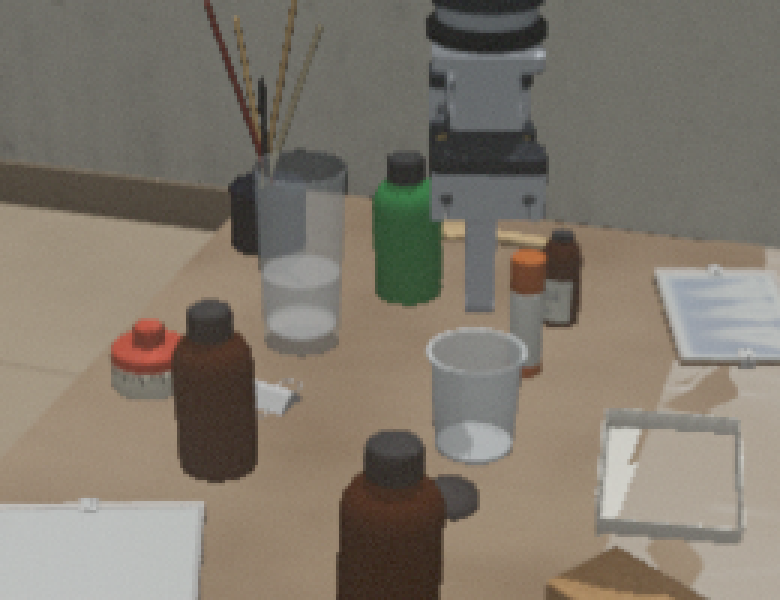

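The fingertips (480,310) hang about 3 cm over the middle of the cup's mouth (477,352), and nothing has moved. Handing in.

```bash
python3 -c "
from workcell import *
print(finish_job())"
```

```text
the job is handed in; nothing more can be done
None
```

The arm pointed at the smallest bottle, the largest bottle and the measuring cup in order, about 2 s each with fingertips about 3 cm above; no contact was seen, and the job was handed in with the fingers still over the cup, though no verdict came back.

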